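Make up the bonding kit and the filling kit at the glass conservation bench

ROBOT

A 6-joint arm with a two-finger parallel gripper is mounted at the origin on the work surface. World frame = base frame: x ahead of the robot, y to its left, z up, the work surface at z = 0. Lengths are in m, angles in rad, forces in N, time in s.
With the tool pointing down it reaches from about 0.3 to 0.775 m from the base axis. Payload 14.6 kg.
Tool frame: the origin (TCP) lies on the mounting face of the last link; the fingertips stand 199 mm ahead of it and the grasp point (between the pads) lies 180 mm ahead of it; z points along the fingers, y is the line along which they close (so a half turn about z gives the same grasp; the last joint's range is limited). The gripper opens to 94 mm and grips with 3 to 60 N. Pads are 16 mm wide; open, the fingers measure 119 mm over their backs; the gripper's body (75 mm by 177 mm) begins 78 mm behind the grasp point.
Start: joints at [1.167, 0.3, 1.521, -0, 1.321, -0.067], TCP at [0.182, 0.519, 0.405] pointing down, gripper open.
Joint ranges: [-3.03, 3.03], [-0.79, 2.21], [0.23, 2.52], [-1.04, 4.18], [0, 3.07], [-2.55, 2.55]. Speed limits (rad/s): [2.22, 2.22, 2.57, 3.14, 3.14, 3.14].

INTERFACE

Orientations are given as [roll, pitch, yaw] about the fixed x, y, z axes, in that order (R = Rz(yaw) Ry(pitch) Rx(roll)).
In Python, from station import telemetry, cams, workorder, finder gives the robot as it stands.
- The arm moves only by the tool jog_arm, never from a script. Its argument "rows" is a list of rows, each an object with "gripper": the finger opening in m, from 0 to 0.094; "slide": the shift along the tool's x, y, z in m, a list of three; "spin": the turn about the tool's z in rad. In form: [{"gripper": gripper, "slide": [tx, ty, tz], "spin": spin}, ...]. A call has 1 to 8 rows; each row is the pose to reach, as a shift and turn from the pose commanded when the call began, along the tool's axes at that moment; what a row does not reach only later rows make up. A row lasts 1/10 s, in which the tool goes at most 50 mm and 8.59 degrees, less where a joint would pass 70% of its speed; a pose out of reach is approached as far as the arm can. A call with a gripper value outside its range is refused whole. The fingers move at their own pace and stop on an object; "squeeze" is the grip in N (left out, the last holds). Time passes only in rows, so rows that repeat a pose let the fingers close. It gives the time, the measured TCP pose, the force, the opening and the grip force at its end, in the units of the state.
- telemetry.get_obs(): the state, without advancing time (a new reading comes with each control period).
- cams.camera(name): name is "scene" or "top"; returns (picture, depth): 480x640x3 uint8, red, green, blue; 480x640 float32, m along the optical axis (not along the pixel's ray), 0 where there is no reading.
- cams.camera_info(name): a dict with "camera_matrix" (3x3 intrinsics, pixels), "R" (3x3) and "t" (3): a world point X has camera coordinates R X + t. Camera axes: x right, y down, z forward; pixel columns grow to the right and rows downward; lengths in m; the calibration is good to about 2 mm. A picture is of the moment at which its call begins. camera_info takes no time and is no camera call.
- workorder.hand_in(): hands the job in; it is judged then, once.
Trained networks look in the newest picture that a camera, given by its name, has taken for a name from the list of things; names that differ only in an ending like _2 or _b are one class to them, and where a whole thing is asked for, a point or a joint stands for the part that bears it (a point fixed in the world has none). Each returns a list of dicts, best first, with "confidence" (0 to 1); they miss things now and then, are a little off and sometimes report something else, mostly with a low value. They report only what shows in the picture. A call takes as long as a camera call.
- finder.find_in(target, camera): "point" ([x, y, z] in m, in world coordinates, good to about 4 mm: the middle of the surface that is visible of it).
- finder.masks_of(target, camera): "region" (480x640 bool, what is visible of it).
The state is a dict: "time_s": time; "qpos": joint angles; "joint_vel": joint speeds; "tau": joint torques, N m; "ee_pos": TCP position; "eef_rot": TCP orientation; "force": force on the tool from outside, world axes, zero at the start; "moment": the same for the moment, N m; "grip_width": finger opening in m; "grip_force": force on a finger pad.
Only numpy, scipy, OpenCV 4.12 (cv2) and the standard library are available. Lean on these libraries where they do the work, as an engineer would, in place of code of your own. Each camera call takes 0.05 s, during which the arm holds its last target. There are 200 camera calls.

TASK

Make up two kits from the stock in the middle of the bench. Bonding kit, in the blue tray: the wooden board lying flat in the cream rectangular outline and lined up with it, the brass weight then standing centred on the board, and the red-capped dropper bottle standing centred on the red ring. Filling kit, in the white tray: the black-lidded jar standing centred on the black ring and the yellow-lidded jar centred on the yellow ring; leave the green-capped bottle and the green glass beaker standing where they are.

Things in the scene. Friction and masses are not known exactly. Their poses are not given: they have to be found in the camera images.
- blue_tray: Blue tray, 200 (x) by 130 (y) mm, fixed, its x axis within 0.4 rad of world x. Rim 14 mm high, 4 mm thick. Origin: centre of its underside, z up; floor surface at z = 4 mm. Marks on the floor: cream outline for the board, 46 (x) by 70 (y) mm inside its 4 mm line, centred at x = -40 mm, y = 0; red ring for the bottle, 38 mm inside and 50 mm outside diameter, centred at x = +55 mm, y = 0.
- white_tray: White tray, 200 (x) by 130 (y) mm, fixed, its x axis within 0.4 rad of world x. Rim 14 mm high, 4 mm thick. Origin: centre of its underside, z up; floor surface at z = 4 mm. Marks on the floor: black ring centred at x = -45 mm, y = 0, yellow ring centred at x = +50 mm, y = 0, each 44 mm inside and 56 mm outside diameter.
- press_board: Brown wooden pressing board, a flat block 46 mm (x) by 70 mm (y) by 14 mm thick (z), about 35 g. Origin: centre of its underside; y along its long side. Loose, lies flat among the stock, its long side within 0.5 rad of the world y axis; either way round is the same.
- brass_weight: Brass weight, a cylinder 32 mm across and 32 mm high with a small knob on top (18 mm across, from 36 to 44 mm height), about 240 g. Origin: centre of its underside, z up its axis. Loose, stands upright among the stock.
- red_bottle: Amber glass dropper bottle with a red screw cap and teat: body 32 mm across and 36 mm high, narrowing to the 21 mm cap, 68 mm high in all, about 60 g. Origin: centre of its underside, z up its axis. Loose, stands upright among the stock.
- black_jar: Round jar with a black lid and dark grey-green contents: body 36 mm across and 35 mm high, lid 38 mm across from 38 to 50 mm height, about 90 g. Origin: centre of its underside, z up its axis. Loose, stands upright among the stock.
- yellow_jar: Round jar with a yellow lid and light grey contents: body 36 mm across and 35 mm high, lid 38 mm across from 38 to 50 mm height, about 90 g. Origin: centre of its underside, z up its axis. Loose, stands upright among the stock.
- green_bottle: Amber glass dropper bottle with a green screw cap and teat: body 32 mm across and 36 mm high, narrowing to the 21 mm cap, 68 mm high in all, about 60 g. Origin: centre of its underside, z up its axis. Not part of either kit: it stands among the stock and stays where it is.
- beaker: Small green glass beaker, open at the top, 42 mm across the rim and 55 mm high, about 50 g. Origin: centre of its underside. Not part of either kit: it stands empty among the stock and stays where it is.

How it is judged:
By the outcome, as a careful person would: the job done as asked, in the order asked, and still so for the second after the job is handed in, with the robot touching nothing.
It also fails if it takes over 125 s, if anything falls off the work surface, if the arm or the gripper's body presses on something with over 40 N, if the wrist force passes 120 N, or if a joint passes its speed limit or range.

## Working session

There is one attempt and no reset: what is moved stays moved. The work goes in short steps, Python scripts to look and compute and a tool call to move; the robot and the scene stay as the last step left them, time stands still between calls to the robot, and variables do not carry over. Pictures are saved under pics/ and viewed, at most 14 in all, crops included, and the job is handed in when it is done.

Besides the shell and the picture viewer there is one more tool, called after "Request:" in YAML: its name, and indented under it one key for each argument. jog_arm: Moves the arm, as the interface text tells. Its arguments: {"type":"object","properties":{"rows":{"type":"array","items":{"type":"object","properties":{"gripper":{"type":"number"},"slide":{"type":"array","items":{"type":"number"}},"spin":{"type":"number"}}}},"squeeze":{"type":"number"}},"required":["rows"]}

```bash
mkdir -p pics; ls
python3 - <<'E'
from station import telemetry, cams, workorder, finder
import cv2,numpy as np
o=telemetry.get_obs(); print({k:np.round(v,3) for k,v in o.items()})
for n in("scene","top"):
    p,d=cams.camera(n); cv2.imwrite(f"pics/{n}0.png",p[:,:,::-1]); i=cams.camera_info(n)
    print(n,np.round(i["camera_matrix"],1).tolist(),np.round(i["R"],3).tolist(),np.round(i["t"],3), 'cam at',-i["R"].T@i["t"])
    for t in "blue_tray white_tray press_board brass_weight red_bottle black_jar yellow_jar green_bottle beaker".split():
        print(t,[(np.round(r["point"],3).tolist(),round(r["confidence"],2)) for r in finder.find_in(t,n)][:3])
E
```

```text
pics
{'time_s': np.float64(0.0), 'qpos': array([ 1.167,  0.301,  1.522,  0.   ,  1.321, -0.067]), 'joint_vel': array([ 0.002, -0.001,  0.002, -0.001,  0.002,  0.   ]), 'tau': array([ 1.0000e-03, -5.3181e+01, -3.5273e+01,  7.1000e-02,  2.4000e-02,
       -0.0000e+00]), 'ee_pos': array([0.182, 0.519, 0.404]), 'eef_rot': array([-3.14 , -0.   ,  2.805]), 'force': array([ 0.213,  0.844, -0.803]), 'moment': array([ 0.009, -0.063, -0.053]), 'grip_force': np.float64(0.0), 'grip_width': np.float64(0.094)}
scene [[614.7, 0.0, 320.0], [0.0, 614.7, 239.9], [0.0, 0.0, 1.0]] [[0.826, 0.564, -0.003], [0.426, -0.627, -0.652], [-0.37, 0.537, -0.758]] [-0.447 -0.226  1.392] cam at [ 0.97992056 -0.63783694  0.90695776]
blue_tray [([0.527, 0.312, 0.006], 0.78)]
white_tray [([0.518, -0.281, 0.008], 0.56)]
press_board [([0.563, -0.101, 0.018], 0.97)]
brass_weight [([0.675, -0.107, 0.038], 0.74), ([0.682, 0.093, 0.034], 0.63)]
red_bottle [([0.675, -0.106, 0.04], 0.86)]
black_jar [([0.549, -0.011, 0.043], 0.63)]
yellow_jar [([0.558, 0.078, 0.042], 0.75)]
green_bottle [([0.693, -0.008, 0.036], 0.91)]
beaker [([0.436, -0.014, 0.039], 0.87)]
top [[527.3, 0.0, 317.8], [0.0, 527.3, 239.9], [0.0, 0.0, 1.0]] [[-0.018, -1.0, -0.01], [-0.997, 0.019, -0.081], [0.081, 0.009, -0.997]] [0.009 0.562 0.789] cam at [ 0.496546   -0.00819711  0.83216235]
blue_tray [([0.525, 0.31, 0.002], 0.61)]
white_tray [([0.517, -0.282, 0.003], 0.63)]
press_board [([0.57, -0.093, 0.018], 0.85)]
brass_weight [([0.674, 0.096, 0.035], 0.94)]
red_bottle [([0.666, -0.097, 0.04], 0.72)]
black_jar [([0.546, -0.0, 0.051], 0.86)]
yellow_jar [([0.55, 0.088, 0.049], 0.74)]
green_bottle [([0.684, 0.005, 0.041], 0.69)]
beaker [([0.431, -0.005, 0.023], 0.87)]
```

View pics/top0.png

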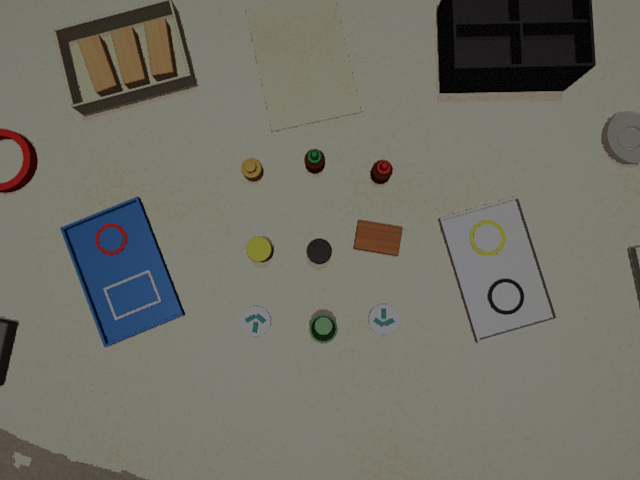

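View pics/scene0.png

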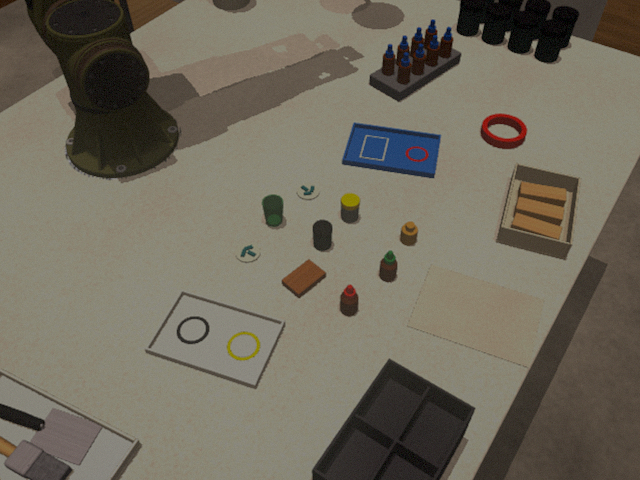

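The top view shows the blue tray at left, with the red ring at (111,239) and the cream outline at (132,295). The white tray is at right, with the yellow ring at (487,238) and the black ring at (506,296). Stock in the middle: weight (252,168), green bottle (315,160), red bottle (382,171), yellow jar (259,249), black jar (319,251), board (378,238), beaker (323,326). In the scene view, the finder's top "brass_weight" hit is actually the red bottle at (349,300); its second hit is the weight at (409,233).

```bash
cat > h.py <<'E'
from station import telemetry, cams, workorder, finder
import cv2,numpy as np
def ray(n,uv,z):
    i=cams.camera_info(n); K,R,t=i["camera_matrix"],i["R"],i["t"]
    uv=np.atleast_2d(uv); d=np.c_[uv,np.ones(len(uv))]@np.linalg.inv(K).T@R
    c=-R.T@t; return c+d*((z-c[2])/d[:,2])[:,None]
def cloud(n,d,m):
    i=cams.camera_info(n); K,R,t=i["camera_matrix"],i["R"],i["t"]
    v,u=np.nonzero(m&(d>0)); z=d[v,u]
    P=np.c_[u,v,np.ones(len(u))]@np.linalg.inv(K).T*z[:,None]
    return (P-t)@R, np.c_[u,v]
def project(n,X):
    i=cams.camera_info(n); p=(np.atleast_2d(X)@i["R"].T+i["t"])@i["camera_matrix"].T
    return p[:,:2]/p[:,2:]
E
python3 - <<'E'
from h import *
approx=dict(brass_weight=(.674,.096),red_bottle=(.67,-.10),black_jar=(.548,-.003),yellow_jar=(.553,.085),green_bottle=(.688,0),beaker=(.433,-.008),press_board=(.567,-.095))
for n in("top","scene"):
    p,d=cams.camera(n); hsv=cv2.cvtColor(p,cv2.COLOR_RGB2HSV)
    for t,a in approx.items():
        rs=[r for r in finder.masks_of(t,n)]
        best=None
        for r in rs:
            P,uv=cloud(n,d,r["region"])
            if len(P)>20 and np.hypot(*(np.median(P[:,:2],0)-a))<.03: best=(P,uv,r); break
        if not best: print(n,t,"none"); continue
        P,uv,r=best; zt=np.percentile(P[:,2],97)
        T=P[P[:,2]>zt-.005]; e=(T[:,:2].max(0)+T[:,:2].min(0))/2
        print(n,t,len(P),"z97",zt.round(4),"top mean",T.mean(0).round(4),"mid",e.round(4),"ext",np.ptp(T[:,:2],axis=0).round(3))
        if t=="press_board":
            W=ray(n,uv,.014)[:,:2].astype(np.float32); print("  rect",cv2.minAreaRect(W*1000))
    # trays
    P,_=cloud(n,d,d>0); W=np.zeros((480,640,3)); W[d>0]=P
    def mark(name,c,rad,col):
        R=(np.hypot(W[...,0]-c[0],W[...,1]-c[1])<rad)&(W[...,2]<.012)
        h,s,v=hsv[...,0],hsv[...,1],hsv[...,2]
        m={'red':((h<8)|(h>172))&(s>120),'yellow':(h>20)&(h<36)&(s>100),'black':(v<70),'cream':(s<90)&(v>110)}[col]&R
        v_,u_=np.nonzero(m); X=ray(n,np.c_[u_,v_],.004)[:,:2].astype(np.float32)
        zz=np.median(W[m][:,2])
        if len(X)<10: print(n,name,"few");return
        if col=='cream': print(n,name,len(X),cv2.minAreaRect(X*1000),"z",zz.round(4))
        else: print(n,name,len(X),cv2.fitEllipse(X[cv2.convexHull(X,returnPoints=False).ravel()]*1000),"z",zz.round(4))
    g=lambda u,v: ray("top",[u,v],.004)[0]
    mark("red",g(111,239),.035,'red');mark("cream",g(132,295),.052,'cream');mark("yellow",g(487,238),.04,'yellow');mark("black",g(506,296),.04,'black')
E
```

```text
top brass_weight 407 z97 0.0453 top mean [0.6763 0.1006 0.044 ] mid [0.6762 0.1005] ext [0.017 0.017]
top red_bottle 404 z97 0.0683 top mean [ 0.6677 -0.1003  0.0671] mid [ 0.6672 -0.1004] ext [0.01  0.011]
top black_jar 496 z97 0.0526 top mean [ 0.5448 -0.0021  0.0503] mid [ 0.5454 -0.002 ] ext [0.036 0.034]
top yellow_jar 563 z97 0.0524 top mean [0.5496 0.0878 0.0501] mid [0.5499 0.088 ] ext [0.036 0.036]
top green_bottle 403 z97 0.0683 top mean [0.6864 0.0023 0.0668] mid [0.687  0.0026] ext [0.012 0.01 ]
top beaker 632 z97 0.0568 top mean [ 0.4307 -0.0059  0.055 ] mid [ 0.4309 -0.0059] ext [0.041 0.04 ]
top press_board 1366 z97 0.0168 top mean [ 0.5663 -0.0939  0.0143] mid [ 0.5662 -0.0938] ext [0.057 0.074]
  rect ((565.67138671875, -92.78498840332031), (71.67382049560547, 48.03866195678711), 79.07901000976562)
top red 283 ((572.3463745117188, 326.8475036621094), (48.71992492675781, 49.074073791503906), 159.24403381347656) z 0.0045
top cream 411 ((483.8973083496094, 292.539306640625), (54.605186462402344, 78.47627258300781), 21.237045288085938) z 0.0046
top yellow 333 ((562.80572
[... 878 characters left out ...]
 0.0178 top mean [ 0.5693 -0.0941  0.0151] mid [ 0.5691 -0.0935] ext [0.056 0.076]
  rect ((571.7730712890625, -96.42437744140625), (78.55537414550781, 54.457786560058594), 78.59052276611328)
scene red 80 ((574.0625610351562, 328.00750732421875), (46.885231018066406, 47.75495529174805), 66.33539581298828) z 0.0047
scene cream 170 ((485.28533935546875, 293.5757141113281), (55.542205810546875, 81.12142944335938), 21.09271240234375) z 0.0052
scene yellow 276 ((564.7653198242188, -265.13995361328125), (54.733943939208984, 55.473697662353516), 21.96230697631836) z 0.0052
scene black 209 ((473.0034484863281, -289.8526611328125), (53.93759536743164, 54.034420013427734), 153.95330810546875) z 0.0053
```

```bash
cat >> h.py <<'E'
def slide(p0,yaw0,*targets):
    "slide/spin rows from commanded pose p0,yaw0 (tool down) to targets (x,y,z,yaw)"
    c,s=np.cos(yaw0),np.sin(yaw0); A=np.array([[c,s,0],[s,-c,0],[0,0,-1]])
    for t in targets: print((A@(np.array(t[:3])-p0)).round(4).tolist(),"spin",round(yaw0-t[3],4))
E
python3 - <<'E'
from h import *
slide([.182,.519,.405],2.805,(.5678,-.094,.30,1.381))
E
```

```text
[-0.5666, -0.4512, 0.105] spin 1.424
```

Request:
jog_arm:
  rows:
    - {"gripper":0.066,"slide":[-0.5666,-0.4512,0.105],"spin":1.424}
    - {"gripper":0.066,"slide":[-0.5666,-0.4512,0.105],"spin":1.424}
    - {"gripper":0.066,"slide":[-0.5666,-0.4512,0.105],"spin":1.424}
    - {"gripper":0.066,"slide":[-0.5666,-0.4512,0.105],"spin":1.424}
    - {"gripper":0.066,"slide":[-0.5666,-0.4512,0.105],"spin":1.424}
    - {"gripper":0.066,"slide":[-0.5666,-0.4512,0.105],"spin":1.424}
    - {"gripper":0.066,"slide":[-0.5666,-0.4512,0.105],"spin":1.424}
    - {"gripper":0.066,"slide":[-0.5666,-0.4512,0.105],"spin":1.424}
  squeeze: 20

```text
time_s: 2.6
ee_pos: [0.3931, 0.1821, 0.3473]
eef_rot: [3.141, -0.0, 1.599]
force: [0.5, 0.3, 0.2]
grip_width: 0.0661
grip_force: 0.0
```

Run:
```python
from h import *
slide([.3931,.1821,.3473],1.599,(.5678,-.094,.30,1.381))
```

```text
[-0.2809, 0.1668, 0.0473] spin 0.218
```

Request:
jog_arm:
  rows:
    - {"slide":[-0.281,0.1668,0.047],"spin":0.218}
    - {"slide":[-0.281,0.1668,0.047],"spin":0.218}
    - {"slide":[-0.281,0.1668,0.047],"spin":0.218}
    - {"slide":[-0.281,0.1668,0.047],"spin":0.218}
    - {"slide":[-0.281,0.1668,0.047],"spin":0.218}
    - {"slide":[-0.281,0.1668,0.047],"spin":0.218}
    - {"slide":[-0.281,0.1668,0.047],"spin":0.218}
    - {"slide":[-0.281,0.1668,0.047],"spin":0.218}

```text
$.rows[0]: bad value
```

Request:
jog_arm:
  rows:
    - {"gripper":0.066,"slide":[-0.281,0.1668,0.047],"spin":0.218}
    - {"gripper":0.066,"slide":[-0.281,0.1668,0.047],"spin":0.218}
    - {"gripper":0.066,"slide":[-0.281,0.1668,0.047],"spin":0.218}
    - {"gripper":0.066,"slide":[-0.281,0.1668,0.047],"spin":0.218}
    - {"gripper":0.066,"slide":[-0.281,0.1668,0.047],"spin":0.218}
    - {"gripper":0.066,"slide":[-0.281,0.1668,0.047],"spin":0.218}
    - {"gripper":0.066,"slide":[-0.281,0.1668,0.047],"spin":0.218}
    - {"gripper":0.066,"slide":[-0.281,0.1668,0.047],"spin":0.218}

```text
time_s: 3.4
ee_pos: [0.5697, -0.0941, 0.2992]
eef_rot: [-3.141, 0.0, 1.384]
force: [-0.1, -0.1, 0.9]
grip_width: 0.0659
grip_force: 0.0
```

Request:
jog_arm:
  rows:
    - {"gripper":0.066,"slide":[0,-0.002,0.05],"spin":0.003}
    - {"gripper":0.066,"slide":[0,-0.002,0.09],"spin":0.003}
    - {"gripper":0.066,"slide":[0,-0.002,0.0965],"spin":0.003}
    - {"gripper":0.066,"slide":[0,-0.002,0.0965],"spin":0.003}
    - {"gripper":0.035,"slide":[0,-0.002,0.0965],"spin":0.003}
    - {"gripper":0.035,"slide":[0,-0.002,0.0965],"spin":0.003}
    - {"gripper":0.035,"slide":[0,-0.002,0.0965],"spin":0.003}
    - {"gripper":0.035,"slide":[0,-0.002,0.0965],"spin":0.003}

```text
time_s: 4.2
ee_pos: [0.5672, -0.0908, 0.2053]
eef_rot: [3.139, 0.0, 1.384]
force: [-1.2, 0.4, 8.3]
grip_width: 0.0458
grip_force: 20.0
```

Run:
```python
from h import *
for k in range(4):
    o=telemetry.get_obs(); print(o["ee_pos"].round(4),o["eef_rot"].round(4),o["force"].round(1),o["joint_vel"].round(3),o["grip_width"])
    cams.camera("top")
```

```text
[ 0.5672 -0.0908  0.2053] [3.1393 0.     1.3839] [-1.2  0.4  8.3] [ 0.     0.001 -0.     0.001 -0.001 -0.001] 0.04580993070600281
[ 0.5672 -0.0908  0.2054] [3.1393 0.     1.3838] [-2.9  0.7  8.3] [-0.    -0.    -0.001  0.     0.001  0.   ] 0.04572142405425968
[ 0.5672 -0.0908  0.2054] [ 3.1393 -0.      1.3838] [-1.6  1.6  7.7] [ 0.002  0.    -0.001  0.001 -0.     0.001] 0.0457305257492092
[ 0.5672 -0.0908  0.2053] [ 3.1393 -0.      1.3838] [-1.6  0.7  8.7] [-0.001  0.001 -0.     0.001  0.     0.001] 0.045353232614898514
```

Request:
jog_arm:
  rows:
    - {"gripper":0.035,"slide":[0,0,-0.03],"spin":0}
    - {"gripper":0.035,"slide":[0,0,-0.08],"spin":0}
    - {"gripper":0.035,"slide":[0,0,-0.1],"spin":0}
    - {"gripper":0.035,"slide":[0,0,-0.1],"spin":0}

```text
time_s: 4.8
ee_pos: [0.5672, -0.0908, 0.3077]
eef_rot: [3.135, 0.0, 1.384]
force: [0.0, -0.1, -1.0]
grip_width: 0.0459
grip_force: 20.0
```

Run:
```python
from h import *
o=telemetry.get_obs(); print(o["ee_pos"].round(4),o["eef_rot"].round(4),o["force"].round(1),o["grip_width"])
p,_=cams.camera("scene"); cv2.imwrite("pics/s1.png",p[150:350,180:460,::-1].repeat(2,0).repeat(2,1))
slide(o["ee_pos"],o["eef_rot"][2],(.4846,.2931,.30,1.941))
```

```text
[ 0.5672 -0.0908  0.3077] [3.1351e+00 2.0000e-04 1.3838e+00] [ 0.  -0.1 -1. ] 0.04590597815206763
[0.3619, -0.1525, 0.0077] spin -0.5572
```

View pics/s1.png

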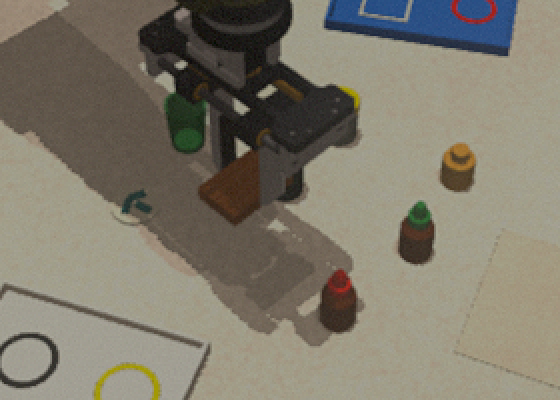

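The board is held level between the fingers at about (230,185) of the crop, and nothing else has moved.

Request:
jog_arm:
  rows:
    - {"gripper":0.035,"slide":[0.365,-0.153,0.008],"spin":-0.557}
    - {"gripper":0.035,"slide":[0.365,-0.153,0.008],"spin":-0.557}
    - {"gripper":0.035,"slide":[0.365,-0.153,0.008],"spin":-0.557}
    - {"gripper":0.035,"slide":[0.365,-0.153,0.008],"spin":-0.557}
    - {"gripper":0.035,"slide":[0.365,-0.153,0.008],"spin":-0.557}
    - {"gripper":0.035,"slide":[0.365,-0.153,0.008],"spin":-0.557}
    - {"gripper":0.035,"slide":[0.365,-0.153,0.008],"spin":-0.557}
    - {"gripper":0.035,"slide":[0.365,-0.153,0.008],"spin":-0.557}

```text
time_s: 5.65
ee_pos: [0.4832, 0.2983, 0.2943]
eef_rot: [-3.14, 0.0, 1.941]
force: [1.0, 0.9, 0.2]
grip_width: 0.0458
grip_force: 20.0
```

Request:
jog_arm:
  rows:
    - {"gripper":0.035,"slide":[0,0,0],"spin":0}
    - {"gripper":0.035,"slide":[0,0,0],"spin":0}

```text
time_s: 5.85
ee_pos: [0.4838, 0.2968, 0.2943]
eef_rot: [-3.139, 0.0, 1.943]
force: [0.5, 0.2, -0.2]
grip_width: 0.0453
grip_force: 20.0
```

Run:
```python
from h import *
o=telemetry.get_obs(); print(o["ee_pos"].round(4),o["eef_rot"].round(4),o["force"].round(1),o["joint_vel"].round(3),o["qpos"].round(3))
slide(o["ee_pos"],o["eef_rot"][2],(.4835,.2959,.21,1.941))
```

```text
[0.4838 0.2968 0.2943] [-3.1393e+00  4.0000e-04  1.9427e+00] [ 0.5  0.2 -0.2] [-0.043 -0.015  0.006 -0.003  0.003 -0.008] [ 0.486  0.451  1.585 -0.     1.108  0.114]
[-0.0007, -0.0006, 0.0843] spin 0.0017
```

Request:
jog_arm:
  rows:
    - {"gripper":0.035,"slide":[0,0,0.03],"spin":0.001}
    - {"gripper":0.035,"slide":[0,0,0.06],"spin":0.001}
    - {"gripper":0.035,"slide":[0,0,0.077],"spin":0.001}
    - {"gripper":0.035,"slide":[0,0,0.084],"spin":0.001}
    - {"gripper":0.035,"slide":[0,0,0.084],"spin":0.001}
    - {"gripper":0.035,"slide":[0,0,0.084],"spin":0.001}

```text
time_s: 6.45
ee_pos: [0.4848, 0.2959, 0.2125]
eef_rot: [3.141, -0.0, 1.939]
force: [-0.9, -0.0, -0.1]
grip_width: 0.0459
grip_force: 20.0
```

Request:
jog_arm:
  rows:
    - {"gripper":0.035,"slide":[0.0005,-0.001,0.002],"spin":0}
    - {"gripper":0.035,"slide":[0.0005,-0.001,0.002],"spin":0}
    - {"gripper":0.056,"slide":[0.0005,-0.001,0.002],"spin":0}
    - {"gripper":0.056,"slide":[0.0005,-0.001,0.002],"spin":0}
    - {"gripper":0.058,"slide":[0.0005,-0.001,-0.03],"spin":0}
    - {"gripper":0.06,"slide":[0.0005,-0.001,-0.08],"spin":0}
    - {"gripper":0.06,"slide":[0.0005,-0.001,-0.1],"spin":0}
    - {"gripper":0.06,"slide":[0.0005,-0.001,-0.1],"spin":0}

```text
time_s: 7.25
ee_pos: [0.4835, 0.2966, 0.3152]
eef_rot: [3.136, -0.001, 1.94]
force: [0.6, 0.3, -0.2]
grip_width: 0.06
grip_force: 0.0
```

Run:
```python
from h import *
slide([.4835,.296,.3105],1.941,(.6776,.101,.30,np.pi))
```

```text
[-0.252, 0.1104, 0.0105] spin -1.2006
```

Request:
jog_arm:
  rows:
    - {"gripper":0.06,"slide":[-0.252,0.1104,0.0105],"spin":-1.2006}
    - {"gripper":0.06,"slide":[-0.252,0.1104,0.0105],"spin":-1.2006}
    - {"gripper":0.06,"slide":[-0.252,0.1104,0.0105],"spin":-1.2006}
    - {"gripper":0.06,"slide":[-0.252,0.1104,0.0105],"spin":-1.2006}
    - {"gripper":0.06,"slide":[-0.252,0.1104,0.0105],"spin":-1.2006}
    - {"gripper":0.06,"slide":[-0.252,0.1104,0.0105],"spin":-1.2006}
    - {"gripper":0.06,"slide":[-0.252,0.1104,0.0105],"spin":-1.2006}
    - {"gripper":0.06,"slide":[-0.252,0.1104,0.0105],"spin":-1.2006}

```text
time_s: 8.05
ee_pos: [0.6775, 0.1001, 0.2989]
eef_rot: [-3.141, -0.003, 3.129]
force: [-0.5, -0.7, -0.7]
grip_width: 0.0602
grip_force: 0.0
```

Request:
jog_arm:
  rows:
    - {"gripper":0.06,"slide":[0,0,0],"spin":-0.02}
    - {"gripper":0.06,"slide":[0,0,0],"spin":-0.02}
    - {"gripper":0.06,"slide":[0,0,0],"spin":-0.02}

```text
time_s: 8.35
ee_pos: [0.677, 0.1014, 0.3008]
eef_rot: [-3.142, -0.001, 3.141]
force: [0.8, 0.3, -0.9]
grip_width: 0.0602
grip_force: 0.0
```

```bash
cat >> h.py <<'E'
def board():
    for n in("top","scene"):
        p,d=cams.camera(n); rs=finder.masks_of("press_board",n)
        for r in rs[:1]:
            P,uv=cloud(n,d,r["region"]); T=P[P[:,2]>.013]
            X=ray(n,uv,.018)[:,:2].astype(np.float32)
            print(n,r["confidence"],len(P),np.median(P,0).round(4),"z",np.percentile(P[:,2],[10,50,90]).round(4),"topmean",T.mean(0).round(4),cv2.minAreaRect(X*1000))
    return p
E
python3 - <<'E'
from h import *
o=telemetry.get_obs(); print(o["ee_pos"].round(4),o["eef_rot"].round(4))
board()
p,_=cams.camera("top"); cv2.imwrite("pics/t2.png",cv2.resize(p[180:360,40:340,::-1],None,fx=2.6,fy=2.6,interpolation=cv2.INTER_CUBIC))
E
```

```text
[0.677  0.1014 0.3008] [-3.1415e+00 -5.0000e-04  3.1413e+00]
scene 0.8 470 [0.4889 0.2857 0.0183] z [0.0137 0.0183 0.0208] topmean [0.4886 0.2901 0.0185] ((488.5741271972656, 288.4931640625), (45.01626205444336, 80.54424285888672), 20.646747589111328)
```

View pics/t2.png

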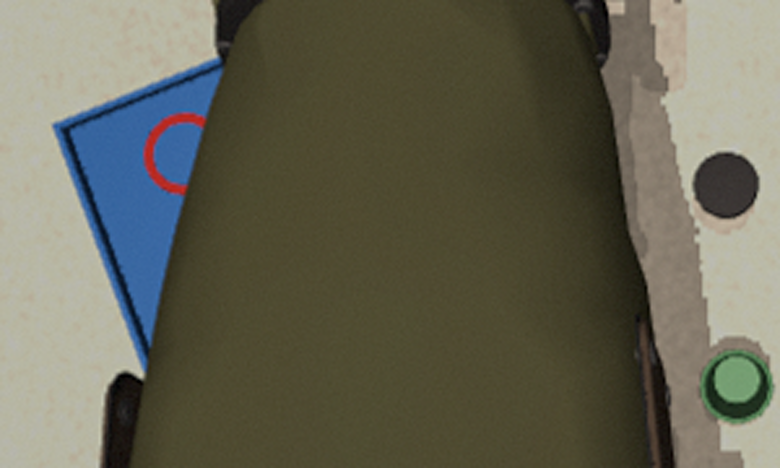

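The arm hides the board in this view, so I'll move the jars first and check the board once the arm is over the white tray.

Request:
jog_arm:
  rows:
    - {"gripper":0.06,"slide":[0.1255,-0.013,0],"spin":0}
    - {"gripper":0.06,"slide":[0.1255,-0.013,0],"spin":0}
    - {"gripper":0.06,"slide":[0.1255,-0.013,0],"spin":0}
    - {"gripper":0.06,"slide":[0.1255,-0.013,0],"spin":0}
    - {"gripper":0.06,"slide":[0.1255,-0.013,0.035],"spin":0}
    - {"gripper":0.06,"slide":[0.1255,-0.013,0.066],"spin":0}
    - {"gripper":0.06,"slide":[0.1255,-0.013,0.0765],"spin":0}
    - {"gripper":0.06,"slide":[0.1255,-0.013,0.0765],"spin":0}

```text
time_s: 9.4
ee_pos: [0.552, 0.0878, 0.2238]
eef_rot: [-3.141, -0.002, -3.139]
force: [-0.6, -0.4, 0.7]
grip_width: 0.0599
grip_force: 0.0
```

Request:
jog_arm:
  rows:
    - {"gripper":0.06,"slide":[0,0,0],"spin":0}
    - {"gripper":0.025,"slide":[0,0,0],"spin":0}
    - {"gripper":0.025,"slide":[0,0,0],"spin":0}
    - {"gripper":0.025,"slide":[0,0,0],"spin":0}
    - {"gripper":0.025,"slide":[0,0,0],"spin":0}

```text
time_s: 9.9
ee_pos: [0.5518, 0.0879, 0.2254]
eef_rot: [3.141, 0.001, -3.139]
force: [-0.8, 0.1, 3.2]
grip_width: 0.0374
grip_force: 20.0
```

Request:
jog_arm:
  rows:
    - {"gripper":0.025,"slide":[0,0,-0.04],"spin":0}
    - {"gripper":0.025,"slide":[0,0,-0.085],"spin":0}
    - {"gripper":0.025,"slide":[-0.012,-0.354,-0.09],"spin":0}
    - {"gripper":0.025,"slide":[-0.012,-0.354,-0.09],"spin":0}
    - {"gripper":0.025,"slide":[-0.012,-0.354,-0.09],"spin":0}
    - {"gripper":0.025,"slide":[-0.012,-0.354,-0.09],"spin":0}
    - {"gripper":0.025,"slide":[-0.012,-0.354,-0.09],"spin":0}
    - {"gripper":0.025,"slide":[-0.012,-0.354,-0.09],"spin":0}

```text
time_s: 10.7
ee_pos: [0.5623, -0.214, 0.3141]
eef_rot: [3.142, 0.0, -3.139]
force: [0.7, 0.7, 0.0]
grip_width: 0.0373
grip_force: 20.0
```

Run:
```python
from h import *
o=telemetry.get_obs(); print(o["ee_pos"].round(4),o["eef_rot"].round(4),o["joint_vel"].round(3))
board()
p,_=cams.camera("top"); cv2.imwrite("pics/t3.png",cv2.resize(p[180:360,40:340,::-1],None,fx=2.6,fy=2.6,interpolation=cv2.INTER_CUBIC))
```

```text
[ 0.5623 -0.214   0.3141] [ 3.1416  0.     -3.1388] [-0.765  0.367 -0.567  0.     0.192 -0.763]
top 0.88 1488 [0.4845 0.2919 0.0178] z [0.015  0.0178 0.0198] topmean [0.4846 0.2924 0.0179] ((484.37933349609375, 291.5718078613281), (49.124229431152344, 75.22528076171875), 22.282100677490234)
scene 0.77 541 [0.4894 0.2872 0.0179] z [0.0106 0.0179 0.0207] topmean [0.4883 0.2913 0.0183] ((489.4135437011719, 287.9706115722656), (47.89629364013672, 85.98977661132812), 21.715269088745117)
```

View pics/t3.png

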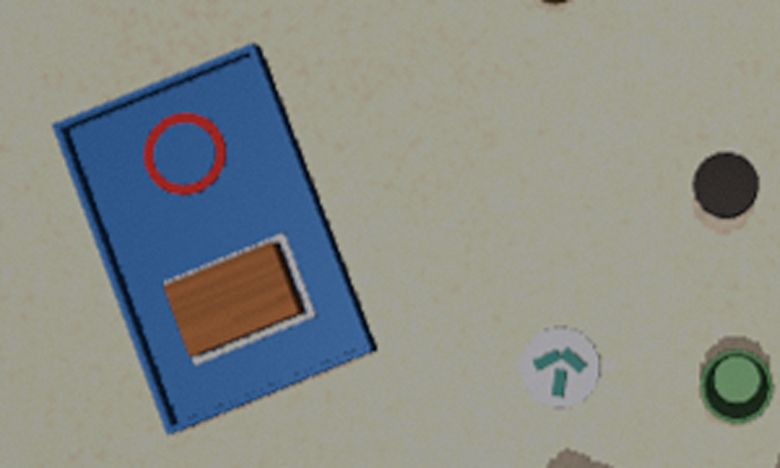

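The board lies in the outline at about (232,298) of the crop. I'll measure its offset by colour, allowing for parallax.

```bash
cat >> h.py <<'E'
def board_rect(n="top"):
    p,d=cams.camera(n); hsv=cv2.cvtColor(p,cv2.COLOR_RGB2HSV); c=project(n,[.4846,.293,.018])[0].astype(int)
    m=np.zeros((480,640),np.uint8); s=(slice_:=np.s_[c[1]-45:c[1]+45,c[0]-45:c[0]+45])
    h,sa,v=[hsv[...,k] for k in range(3)]
    m[s]=((h<20)&(sa>90)&(v>60))[s]
    k,lab,st,ce=cv2.connectedComponentsWithStats(m); j=1+np.argmax(st[1:,4]); q=np.argwhere(lab==j)[:,::-1]
    X=ray(n,q,.018)[:,:2].astype(np.float32)*1000
    print(n,len(q),"mean",X.mean(0).round(1),cv2.minAreaRect(X),"v",np.percentile(v[lab==j],[2,50]))
E
python3 - <<'E'
from h import *
board_rect("top"); board_rect("scene")
E
```

```text
top 1328 mean [483.5 291.9] ((483.587890625, 291.870361328125), (45.53877258300781, 69.5719223022461), 20.792011260986328) v [ 83. 125.]
scene 480 mean [488.9 287.3] ((489.0155944824219, 287.4173889160156), (45.95123291015625, 79.08428955078125), 20.41725730895996) v [ 65.58 125.  ]
```

Request:
jog_arm:
  rows:
    - {"gripper":0.025,"slide":[0,0,0],"spin":0}
    - {"gripper":0.025,"slide":[0,0,0],"spin":0}
    - {"gripper":0.025,"slide":[0,0,0],"spin":0}

```text
time_s: 11.35
ee_pos: [0.5627, -0.2114, 0.3141]
eef_rot: [-3.142, 0.0, -3.138]
force: [0.2, -0.0, -1.3]
grip_width: 0.0372
grip_force: 20.0
```

The board is within 1 mm and 0.4° of the outline. Now the yellow jar goes down.

Request:
jog_arm:
  rows:
    - {"gripper":0.025,"slide":[-0.0011,-0.0546,0],"spin":0}
    - {"gripper":0.025,"slide":[-0.0011,-0.0546,0],"spin":0}
    - {"gripper":0.025,"slide":[-0.0011,-0.0546,0.035],"spin":0}
    - {"gripper":0.025,"slide":[-0.0011,-0.0546,0.065],"spin":0}
    - {"gripper":0.025,"slide":[-0.0011,-0.0546,0.08],"spin":0}
    - {"gripper":0.025,"slide":[-0.0011,-0.0546,0.08],"spin":0}
    - {"gripper":0.025,"slide":[-0.0011,-0.0546,0.08],"spin":0}

```text
time_s: 12.05
ee_pos: [0.5642, -0.2665, 0.2351]
eef_rot: [-3.141, 0.001, -3.139]
force: [-0.6, 0.1, -0.4]
grip_width: 0.0373
grip_force: 20.0
```

Request:
jog_arm:
  rows:
    - {"gripper":0.025,"slide":[0,0,0.0045],"spin":0}
    - {"gripper":0.025,"slide":[0,0,0.005],"spin":0}
    - {"gripper":0.025,"slide":[0,0,0.005],"spin":0}
    - {"gripper":0.06,"slide":[0,0,0.005],"spin":0}
    - {"gripper":0.06,"slide":[0,0,0.005],"spin":0}
    - {"gripper":0.06,"slide":[0,0,-0.04],"spin":0}
    - {"gripper":0.06,"slide":[0,0,-0.07],"spin":0}
    - {"gripper":0.06,"slide":[0,0,-0.07],"spin":0}

```text
time_s: 12.85
ee_pos: [0.5644, -0.2668, 0.3089]
eef_rot: [-3.138, 0.007, -3.139]
force: [-0.0, -0.7, -0.4]
grip_width: 0.06
grip_force: 0.0
```

Request:
jog_arm:
  rows:
    - {"gripper":0.06,"slide":[0.018,0.2645,0],"spin":0}
    - {"gripper":0.06,"slide":[0.018,0.2645,0],"spin":0}
    - {"gripper":0.06,"slide":[0.018,0.2645,0],"spin":0}
    - {"gripper":0.06,"slide":[0.018,0.2645,0],"spin":0}
    - {"gripper":0.06,"slide":[0.018,0.2645,0],"spin":0}
    - {"gripper":0.06,"slide":[0.018,0.2645,0],"spin":0}
    - {"gripper":0.06,"slide":[0.018,0.2645,0],"spin":0}
    - {"gripper":0.06,"slide":[0.018,0.2645,0],"spin":0}

```text
time_s: 13.65
ee_pos: [0.5453, -0.0028, 0.3037]
eef_rot: [-3.141, -0.0, -3.139]
force: [-0.5, -0.5, -0.0]
grip_width: 0.0599
grip_force: 0.0
```

Run:
```python
from h import *
o=telemetry.get_obs(); print(o["ee_pos"].round(4),o["eef_rot"].round(4),o["joint_vel"].round(3))
for n in("top","scene"):
    p,d=cams.camera(n)
    for t in("yellow_jar","black_jar"):
        for r in finder.masks_of(t,n)[:1]:
            P,_=cloud(n,d,r["region"]); T=P[P[:,2]>.047]; print(n,t,len(T),T.mean(0).round(4),((T.max(0)+T.min(0))/2).round(4))
```

```text
[ 0.5453 -0.0028  0.3037] [-3.1414e+00 -2.0000e-04 -3.1388e+00] [-0.025  0.003 -0.004  0.002  0.001  0.001]
top yellow_jar 523 [ 0.5607 -0.265   0.0541] [ 0.5609 -0.2655  0.0527]
scene yellow_jar 366 [ 0.5658 -0.2674  0.0542] [ 0.5651 -0.2664  0.0529]
scene black_jar 233 [ 0.5478 -0.0027  0.0506] [ 0.5481 -0.0021  0.0511]
```

Request:
jog_arm:
  rows:
    - {"gripper":0.06,"slide":[-0.001,0.001,0.035],"spin":0}
    - {"gripper":0.06,"slide":[-0.001,0.001,0.068],"spin":0}
    - {"gripper":0.06,"slide":[-0.001,0.001,0.079],"spin":0}
    - {"gripper":0.06,"slide":[-0.001,0.001,0.079],"spin":0}
    - {"gripper":0.025,"slide":[-0.001,0.001,0.079],"spin":0}
    - {"gripper":0.025,"slide":[-0.001,0.001,0.079],"spin":0}
    - {"gripper":0.025,"slide":[-0.001,0.001,0.079],"spin":0}
    - {"gripper":0.025,"slide":[-0.001,0.001,0.079],"spin":0}

```text
time_s: 14.75
ee_pos: [0.5464, -0.0011, 0.2261]
eef_rot: [-3.141, 0.002, -3.139]
force: [-0.6, -0.2, 5.1]
grip_width: 0.0375
grip_force: 20.0
```

Request:
jog_arm:
  rows:
    - {"gripper":0.025,"slide":[0,0,-0.04],"spin":0}
    - {"gripper":0.025,"slide":[0,0,-0.08],"spin":0}
    - {"gripper":0.025,"slide":[0.0745,-0.2895,-0.08],"spin":0}
    - {"gripper":0.025,"slide":[0.0745,-0.2895,-0.08],"spin":0}
    - {"gripper":0.025,"slide":[0.0745,-0.2895,-0.08],"spin":0}
    - {"gripper":0.025,"slide":[0.0745,-0.2895,-0.08],"spin":0}
    - {"gripper":0.025,"slide":[0.0745,-0.2895,-0.08],"spin":0}
    - {"gripper":0.025,"slide":[0.0745,-0.2895,-0.08],"spin":0}

```text
time_s: 15.55
ee_pos: [0.4715, -0.2927, 0.3054]
eef_rot: [-3.141, 0.0, -3.139]
force: [1.0, 0.3, -0.9]
grip_width: 0.0374
grip_force: 20.0
```

Request:
jog_arm:
  rows:
    - {"gripper":0.025,"slide":[0,0,0],"spin":0}
    - {"gripper":0.025,"slide":[0,0,0],"spin":0}

```text
time_s: 15.75
ee_pos: [0.4721, -0.2914, 0.305]
eef_rot: [3.141, -0.0, -3.141]
force: [-0.4, 0.5, -1.8]
grip_width: 0.0374
grip_force: 20.0
```

Request:
jog_arm:
  rows:
    - {"gripper":0.025,"slide":[0,0.0005,0.035],"spin":0}
    - {"gripper":0.025,"slide":[0,0.0005,0.062],"spin":0}
    - {"gripper":0.025,"slide":[0,0.0005,0.072],"spin":0}
    - {"gripper":0.025,"slide":[0,0.0005,0.0745],"spin":0}
    - {"gripper":0.025,"slide":[0,0.0005,0.0745],"spin":0}
    - {"gripper":0.025,"slide":[0,0.0005,0.0745],"spin":0}

```text
time_s: 16.35
ee_pos: [0.4728, -0.2902, 0.2318]
eef_rot: [-3.141, 0.001, -3.138]
force: [-0.3, -0.3, -0.5]
grip_width: 0.0376
grip_force: 20.0
```

Request:
jog_arm:
  rows:
    - {"gripper":0.025,"slide":[0.0005,0,0.0013],"spin":0}
    - {"gripper":0.025,"slide":[0.0005,0,0.0013],"spin":0}
    - {"gripper":0.06,"slide":[0.0005,0,0.0013],"spin":0}
    - {"gripper":0.06,"slide":[0.0005,0,0.0013],"spin":0}
    - {"gripper":0.06,"slide":[0.0005,0,-0.04],"spin":0}
    - {"gripper":0.06,"slide":[0.0005,0,-0.07],"spin":0}
    - {"gripper":0.06,"slide":[0.0005,0,-0.07],"spin":0}
    - {"gripper":0.06,"slide":[0.0005,0,-0.07],"spin":0}

```text
time_s: 17.15
ee_pos: [0.4718, -0.2902, 0.3006]
eef_rot: [-3.141, 0.001, -3.139]
force: [-0.4, -0.2, -0.8]
grip_width: 0.0597
grip_force: 0.0
```

Request:
jog_arm:
  rows:
    - {"gripper":0.06,"slide":[-0.205,0.391,0],"spin":0}
    - {"gripper":0.06,"slide":[-0.205,0.391,0],"spin":0}
    - {"gripper":0.06,"slide":[-0.205,0.391,0],"spin":0}
    - {"gripper":0.06,"slide":[-0.205,0.391,0],"spin":0}
    - {"gripper":0.06,"slide":[-0.205,0.391,0],"spin":0}
    - {"gripper":0.06,"slide":[-0.205,0.391,0],"spin":0}
    - {"gripper":0.06,"slide":[-0.205,0.391,0],"spin":0}
    - {"gripper":0.06,"slide":[-0.205,0.391,0],"spin":0}

```text
time_s: 17.95
ee_pos: [0.6572, 0.0665, 0.2986]
eef_rot: [-3.141, -0.003, -3.139]
force: [0.7, -0.9, 0.1]
grip_width: 0.06
grip_force: 0.0
```

Run:
```python
from h import *
o=telemetry.get_obs(); print(o["ee_pos"].round(4),o["eef_rot"].round(4),o["joint_vel"].round(3))
for n in("top","scene"):
    p,d=cams.camera(n)
    for t in("black_jar","brass_weight"):
        for r in finder.masks_of(t,n)[:2]:
            P,_=cloud(n,d,r["region"]); zt=np.percentile(P[:,2],97);T=P[P[:,2]>zt-.005]; print(n,t,len(T),T.mean(0).round(4),((T.max(0)+T.min(0))/2).round(4))
```

```text
[0.6572 0.0665 0.2986] [-3.1415e+00 -2.5000e-03 -3.1388e+00] [ 0.676  0.565 -0.909 -0.001  0.332  0.673]
top black_jar 516 [ 0.4702 -0.2901  0.0545] [ 0.4701 -0.2904  0.0549]
scene black_jar 333 [ 0.4739 -0.2902  0.0549] [ 0.473  -0.2897  0.0557]
scene brass_weight 61 [0.679  0.101  0.0446] [0.6789 0.1023 0.0448]
```

Request:
jog_arm:
  rows:
    - {"gripper":0.06,"slide":[-0.008,0.012,0],"spin":0}
    - {"gripper":0.06,"slide":[-0.008,0.012,0],"spin":0}
    - {"gripper":0.06,"slide":[-0.008,0.012,0],"spin":0}

```text
time_s: 18.55
ee_pos: [0.6644, 0.0754, 0.3003]
eef_rot: [-3.141, -0.0, -3.14]
force: [-0.6, -0.2, -0.4]
grip_width: 0.0602
grip_force: 0.0
```

Request:
jog_arm:
  rows:
    - {"gripper":0.06,"slide":[-0.0132,0.0256,0],"spin":0}
    - {"gripper":0.06,"slide":[-0.0132,0.0256,0],"spin":0}
    - {"gripper":0.06,"slide":[-0.0132,0.0256,0.02],"spin":0}
    - {"gripper":0.06,"slide":[-0.0132,0.0256,0.055],"spin":0}
    - {"gripper":0.06,"slide":[-0.0132,0.0256,0.085],"spin":0}
    - {"gripper":0.06,"slide":[-0.0132,0.0256,0.095],"spin":0}
    - {"gripper":0.06,"slide":[-0.0132,0.0256,0.095],"spin":0}
    - {"gripper":0.06,"slide":[-0.0132,0.0256,0.095],"spin":0}

```text
time_s: 19.35
ee_pos: [0.6781, 0.1017, 0.2072]
eef_rot: [3.141, 0.002, -3.139]
force: [-0.3, 0.6, 0.5]
grip_width: 0.06
grip_force: 0.0
```

Request:
jog_arm:
  rows:
    - {"gripper":0.018,"slide":[0,0,0],"spin":0}
    - {"gripper":0.018,"slide":[0,0,0],"spin":0}
    - {"gripper":0.018,"slide":[0,0,0],"spin":0}
    - {"gripper":0.018,"slide":[0,0,0],"spin":0}
  squeeze: 25

```text
time_s: 19.75
ee_pos: [0.6778, 0.1021, 0.2059]
eef_rot: [-3.142, 0.001, -3.139]
force: [-0.2, 0.1, 5.1]
grip_width: 0.0319
grip_force: 23.2
```

Request:
jog_arm:
  rows:
    - {"gripper":0.018,"slide":[0,0,-0.04],"spin":0}
    - {"gripper":0.018,"slide":[0,0,-0.08],"spin":0}
    - {"gripper":0.018,"slide":[0.1933,0.1904,-0.08],"spin":0}
    - {"gripper":0.018,"slide":[0.1933,0.1904,-0.08],"spin":0}
    - {"gripper":0.018,"slide":[0.1933,0.1904,-0.08],"spin":0}
    - {"gripper":0.018,"slide":[0.1933,0.1904,-0.08],"spin":0}
    - {"gripper":0.018,"slide":[0.1933,0.1904,-0.08],"spin":0}
    - {"gripper":0.018,"slide":[0.1933,0.1904,-0.08],"spin":0}

```text
time_s: 20.55
ee_pos: [0.4812, 0.2943, 0.2856]
eef_rot: [3.141, -0.001, -3.136]
force: [0.2, 0.1, -1.3]
grip_width: 0.0314
grip_force: 25.0
```

Request:
jog_arm:
  rows:
    - {"gripper":0.018,"slide":[0,0,0],"spin":0}
    - {"gripper":0.018,"slide":[0,0,0],"spin":0}
    - {"gripper":0.018,"slide":[0,0,0],"spin":0}
    - {"gripper":0.018,"slide":[0,0,0],"spin":0}

```text
time_s: 20.95
ee_pos: [0.4847, 0.2912, 0.2854]
eef_rot: [-3.141, -0.0, -3.14]
force: [0.0, -0.4, -2.9]
grip_width: 0.0313
grip_force: 25.0
```

Request:
jog_arm:
  rows:
    - {"gripper":0.018,"slide":[0,0.0013,0.03],"spin":0}
    - {"gripper":0.018,"slide":[0,0.0013,0.05],"spin":0}
    - {"gripper":0.018,"slide":[0,0.0013,0.057],"spin":0}
    - {"gripper":0.018,"slide":[0,0.0013,0.0595],"spin":0}
    - {"gripper":0.018,"slide":[0,0.0013,0.0595],"spin":0}
    - {"gripper":0.018,"slide":[0,0.0013,0.0595],"spin":0}
    - {"gripper":0.018,"slide":[0,0.0013,0.0595],"spin":0}

```text
time_s: 21.65
ee_pos: [0.4841, 0.2934, 0.2269]
eef_rot: [3.141, 0.001, -3.139]
force: [0.6, 0.0, -1.6]
grip_width: 0.0312
grip_force: 25.0
```

Request:
jog_arm:
  rows:
    - {"gripper":0.018,"slide":[0,-0.0007,0.0022],"spin":0}
    - {"gripper":0.018,"slide":[0,-0.0007,0.0022],"spin":0}
    - {"gripper":0.018,"slide":[0,-0.0007,0.0022],"spin":0}
    - {"gripper":0.055,"slide":[0,-0.0007,0.0022],"spin":0}
    - {"gripper":0.055,"slide":[0,-0.0007,0.0022],"spin":0}
    - {"gripper":0.055,"slide":[0,-0.0007,-0.04],"spin":0}
    - {"gripper":0.06,"slide":[0,-0.0007,-0.075],"spin":0}
    - {"gripper":0.06,"slide":[0,-0.0007,-0.075],"spin":0}

```text
time_s: 22.45
ee_pos: [0.4845, 0.293, 0.3058]
eef_rot: [3.138, 0.007, -3.139]
force: [-0.1, 0.9, -0.7]
grip_width: 0.0596
grip_force: 0.0
```

Request:
jog_arm:
  rows:
    - {"gripper":0.06,"slide":[-0.185,-0.394,0],"spin":0}
    - {"gripper":0.06,"slide":[-0.185,-0.394,0],"spin":0}
    - {"gripper":0.06,"slide":[-0.185,-0.394,0],"spin":0}
    - {"gripper":0.06,"slide":[-0.185,-0.394,0],"spin":0}
    - {"gripper":0.06,"slide":[-0.185,-0.394,0],"spin":0}
    - {"gripper":0.06,"slide":[-0.185,-0.394,0],"spin":0}
    - {"gripper":0.06,"slide":[-0.185,-0.394,0],"spin":0}
    - {"gripper":0.06,"slide":[-0.185,-0.394,0],"spin":0}

```text
time_s: 23.25
ee_pos: [0.6555, -0.071, 0.3003]
eef_rot: [3.141, -0.001, -3.139]
force: [0.3, 0.8, -1.5]
grip_width: 0.0602
grip_force: 0.0
```

Request:
jog_arm:
  rows:
    - {"gripper":0.06,"slide":[0,0,0],"spin":0}
    - {"gripper":0.06,"slide":[0,0,0],"spin":0}
    - {"gripper":0.06,"slide":[0,0,0],"spin":0}

```text
time_s: 23.55
ee_pos: [0.6547, -0.0681, 0.3005]
eef_rot: [3.141, -0.001, -3.138]
force: [-0.0, -1.0, -0.6]
grip_width: 0.0602
grip_force: 0.0
```

Run:
```python
from h import *
for n in("top","scene"):
    p,d=cams.camera(n)
    for t in("brass_weight","red_bottle","green_bottle"):
        for r in finder.masks_of(t,n)[:1]:
            P,_=cloud(n,d,r["region"]); zt=np.percentile(P[:,2],97);T=P[P[:,2]>zt-.005]; print(n,t,len(T),T.mean(0).round(4),((T.max(0)+T.min(0))/2).round(4))
board_rect()
```

```text
top brass_weight 120 [0.483  0.2914 0.0621] [0.4829 0.2917 0.0623]
scene red_bottle 37 [ 0.6722 -0.102   0.0661] [ 0.6713 -0.1019  0.0662]
scene green_bottle 37 [0.6904 0.0016 0.0666] [0.6901 0.0033 0.0664]
top 1064 mean [484.  289.7] ((483.6268005371094, 291.8090515136719), (45.7177734375, 69.90901184082031), 20.553565979003906) v [ 62. 145.]
```

Top-view measurements put the weight within 1 mm of the board's centre. Next is the red bottle.

Request:
jog_arm:
  rows:
    - {"gripper":0.06,"slide":[-0.0146,-0.0326,0],"spin":0}
    - {"gripper":0.06,"slide":[-0.0146,-0.0326,0],"spin":0}
    - {"gripper":0.06,"slide":[-0.0146,-0.0326,0],"spin":0}
    - {"gripper":0.06,"slide":[-0.0146,-0.0326,0.03],"spin":0}
    - {"gripper":0.06,"slide":[-0.0146,-0.0326,0.06],"spin":0}
    - {"gripper":0.06,"slide":[-0.0146,-0.0326,0.085],"spin":0}
    - {"gripper":0.06,"slide":[-0.0146,-0.0326,0.094],"spin":0}
    - {"gripper":0.06,"slide":[-0.0146,-0.0326,0.094],"spin":0}

```text
time_s: 24.8
ee_pos: [0.6695, -0.101, 0.2062]
eef_rot: [3.141, -0.002, -3.138]
force: [0.5, -0.2, 0.6]
grip_width: 0.06
grip_force: 0.0
```

Request:
jog_arm:
  rows:
    - {"gripper":0.06,"slide":[0,0,0],"spin":0}
    - {"gripper":0.018,"slide":[0,0,0],"spin":0}
    - {"gripper":0.018,"slide":[0,0,0],"spin":0}
    - {"gripper":0.018,"slide":[0,0,0],"spin":0}
    - {"gripper":0.018,"slide":[0,0,0],"spin":0}
  squeeze: 15

```text
time_s: 25.3
ee_pos: [0.6697, -0.1015, 0.2074]
eef_rot: [3.142, 0.001, -3.139]
force: [0.2, -1.2, 2.5]
grip_width: 0.0314
grip_force: 11.1
```

Request:
jog_arm:
  rows:
    - {"gripper":0.018,"slide":[0,0,-0.04],"spin":0}
    - {"gripper":0.018,"slide":[0,0,-0.085],"spin":0}
    - {"gripper":0.018,"slide":[0,0,-0.1],"spin":0}
    - {"gripper":0.018,"slide":[0.0963,0.4289,-0.1],"spin":0}
    - {"gripper":0.018,"slide":[0.0963,0.4289,-0.1],"spin":0}
    - {"gripper":0.018,"slide":[0.0963,0.4289,-0.1],"spin":0}
    - {"gripper":0.018,"slide":[0.0963,0.4289,-0.1],"spin":0}
    - {"gripper":0.018,"slide":[0.0963,0.4289,-0.1],"spin":0}

```text
time_s: 26.1
ee_pos: [0.6134, 0.144, 0.3066]
eef_rot: [-3.142, -0.001, -3.139]
force: [0.6, 1.4, -1.1]
grip_width: 0.0315
grip_force: 15.0
```

Request:
jog_arm:
  rows:
    - {"gripper":0.018,"slide":[0,0,0],"spin":0}
    - {"gripper":0.018,"slide":[0,0,0],"spin":0}
    - {"gripper":0.018,"slide":[0,0,0],"spin":0}

```text
time_s: 26.4
ee_pos: [0.6144, 0.1413, 0.3067]
eef_rot: [-3.141, -0.0, -3.14]
force: [-0.1, -0.4, -1.0]
grip_width: 0.0312
grip_force: 15.0
```

Run:
```python
from h import *
o=telemetry.get_obs(); print(o["ee_pos"].round(4),o["eef_rot"].round(4),o["joint_vel"].round(3))
slide(o["ee_pos"],o["eef_rot"][2],(.5734,.3274,.30,np.pi*(1 if o["eef_rot"][2]>0 else -1)))
```

```text
[0.6144 0.1413 0.3067] [-3.1413e+00 -4.0000e-04 -3.1397e+00] [-0.015  0.001 -0.001  0.001  0.002  0.003]
[0.0407, 0.1861, 0.0067] spin 0.0019
```

Request:
jog_arm:
  rows:
    - {"gripper":0.018,"slide":[0.0407,0.186,0],"spin":0}
    - {"gripper":0.018,"slide":[0.0407,0.186,0],"spin":0}
    - {"gripper":0.018,"slide":[0.0407,0.186,0],"spin":0}
    - {"gripper":0.018,"slide":[0.0407,0.186,0],"spin":0}
    - {"gripper":0.018,"slide":[0.0407,0.186,0],"spin":0}
    - {"gripper":0.018,"slide":[0.0407,0.186,0],"spin":0}
    - {"gripper":0.018,"slide":[0.0407,0.186,0],"spin":0}
    - {"gripper":0.018,"slide":[0.0407,0.186,0],"spin":0}

```text
time_s: 27.2
ee_pos: [0.5738, 0.3265, 0.307]
eef_rot: [-3.141, -0.0, -3.141]
force: [-0.1, -0.4, -0.4]
grip_width: 0.0314
grip_force: 15.0
```

Request:
jog_arm:
  rows:
    - {"gripper":0.018,"slide":[0.0004,0.0008,0.04],"spin":0}
    - {"gripper":0.018,"slide":[0.0004,0.0008,0.075],"spin":0}
    - {"gripper":0.018,"slide":[0.0004,0.0008,0.09],"spin":0}
    - {"gripper":0.018,"slide":[0.0004,0.0008,0.0925],"spin":0}
    - {"gripper":0.018,"slide":[0.0004,0.0008,0.0925],"spin":0}
    - {"gripper":0.018,"slide":[0.0004,0.0008,0.0925],"spin":0}
    - {"gripper":0.018,"slide":[0.0004,0.0008,0.0925],"spin":0}

```text
time_s: 27.9
ee_pos: [0.5729, 0.329, 0.2161]
eef_rot: [3.141, 0.002, -3.139]
force: [-0.5, -0.6, -1.0]
grip_width: 0.0317
grip_force: 15.0
```

Request:
jog_arm:
  rows:
    - {"gripper":0.018,"slide":[0,-0.0012,0.003],"spin":0}
    - {"gripper":0.018,"slide":[0,-0.0012,0.0035],"spin":0}
    - {"gripper":0.018,"slide":[0,-0.0012,0.0035],"spin":0}

```text
time_s: 28.2
ee_pos: [0.5727, 0.3276, 0.2114]
eef_rot: [-3.142, 0.0, -3.139]
force: [-1.1, -1.6, 3.3]
grip_width: 0.0317
grip_force: 15.0
```

Contact, at the expected height. Release, rise and back off toward the middle.

Request:
jog_arm:
  rows:
    - {"gripper":0.05,"slide":[0,0,0],"spin":0}
    - {"gripper":0.05,"slide":[0,0,0],"spin":0}
    - {"gripper":0.05,"slide":[0,0,-0.04],"spin":0}
    - {"gripper":0.05,"slide":[0,0,-0.085],"spin":0}
    - {"gripper":0.05,"slide":[0,0,-0.13],"spin":0}
    - {"gripper":0.05,"slide":[0,0,-0.15],"spin":0}
    - {"gripper":0.05,"slide":[0.1,-0.3,-0.15],"spin":0}
    - {"gripper":0.05,"slide":[0.1,-0.3,-0.15],"spin":0}

```text
time_s: 29.0
ee_pos: [0.5405, 0.2322, 0.3611]
eef_rot: [3.141, 0.001, -3.137]
force: [0.7, -0.2, -0.8]
grip_width: 0.0502
grip_force: 0.0
```

Request:
jog_arm:
  rows:
    - {"gripper":0.05,"slide":[0.1,-0.3,0],"spin":0}
    - {"gripper":0.05,"slide":[0.1,-0.3,0],"spin":0}
    - {"gripper":0.05,"slide":[0.1,-0.3,0],"spin":0}
    - {"gripper":0.05,"slide":[0.1,-0.3,0],"spin":0}
    - {"gripper":0.05,"slide":[0.1,-0.3,0],"spin":0}
    - {"gripper":0.05,"slide":[0.1,-0.3,0],"spin":0}
    - {"gripper":0.05,"slide":[0.1,-0.3,0],"spin":0}
    - {"gripper":0.05,"slide":[0.1,-0.3,0],"spin":0}

```text
time_s: 29.8
ee_pos: [0.4415, -0.0691, 0.3612]
eef_rot: [-3.141, 0.0, 3.141]
force: [0.1, 0.4, 0.4]
grip_width: 0.0499
grip_force: 0.0
```

Run:
```python
from h import *
o=telemetry.get_obs(); print(o["ee_pos"].round(4),o["time_s"])
for n in("top","scene"):
    p,d=cams.camera(n); cv2.imwrite(f"pics/{n}9.png",p[:,:,::-1])
    for t in("brass_weight","red_bottle","green_bottle","black_jar","yellow_jar","beaker"):
        for r in finder.masks_of(t,n)[:1]:
            P,_=cloud(n,d,r["region"]); zt=np.percentile(P[:,2],97);T=P[P[:,2]>zt-.005]; print(n,t,len(T),T.mean(0).round(4),((T.max(0)+T.min(0))/2).round(4))
board_rect()
```

```text
[ 0.4415 -0.0691  0.3612] 29.8
top brass_weight 123 [0.4831 0.2914 0.0618] [0.4829 0.2919 0.0619]
top red_bottle 53 [0.5718 0.3254 0.0704] [0.5723 0.3254 0.0704]
top green_bottle 46 [0.6864 0.0027 0.0666] [0.6861 0.0027 0.0669]
top black_jar 522 [ 0.4703 -0.29    0.0545] [ 0.4701 -0.2899  0.0552]
top yellow_jar 498 [ 0.5611 -0.2657  0.0544] [ 0.5616 -0.2657  0.0549]
scene brass_weight 39 [0.4866 0.2917 0.0623] [0.4864 0.2928 0.0627]
scene red_bottle 21 [0.5755 0.3248 0.0703] [0.5754 0.3246 0.0705]
scene green_bottle 32 [0.6905 0.0011 0.0662] [0.6903 0.0013 0.0668]
scene black_jar 300 [ 0.474  -0.2907  0.0551] [ 0.4745 -0.2903  0.0556]
scene yellow_jar 339 [ 0.5652 -0.2655  0.0547] [ 0.5647 -0.2659  0.0554]
scene beaker 93 [ 0.4361 -0.007   0.0548] [ 0.4348 -0.0075  0.0553]
top 962 mean [484.  290.8] ((483.55010986328125, 292.0621337890625), (45.6835823059082, 69.38119506835938), 20.55356788635254) v [ 65. 113.]
```

View pics/top9.png

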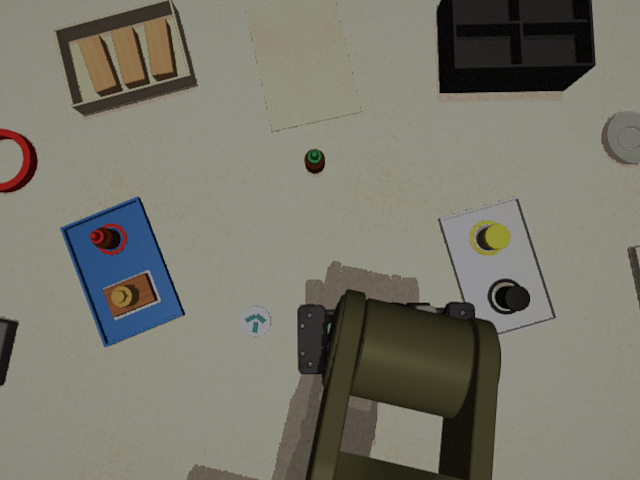

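View pics/scene9.png

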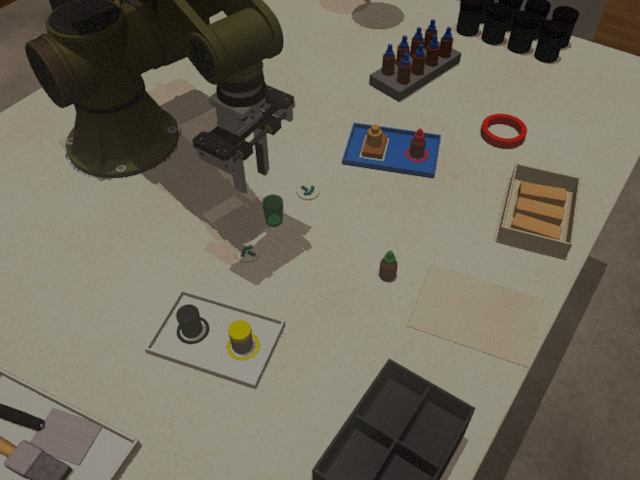

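All items stand on their marks. In the top view the red bottle is at (103,238), the weight at (123,296), and the jars at (495,237) and (513,297). The green bottle and beaker haven't moved. One close check of the red bottle in its ring before handing in.

Run:
```python
import cv2,numpy as np
a=cv2.imread("pics/scene9.png")[115:185,335:450]; b=cv2.imread("pics/top9.png")[205:275,70:185]
cv2.imwrite("pics/c9.png",cv2.resize(np.vstack([a,b]),None,fx=4,fy=4,interpolation=cv2.INTER_CUBIC))
```

```text
(no output)
```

View pics/c9.png

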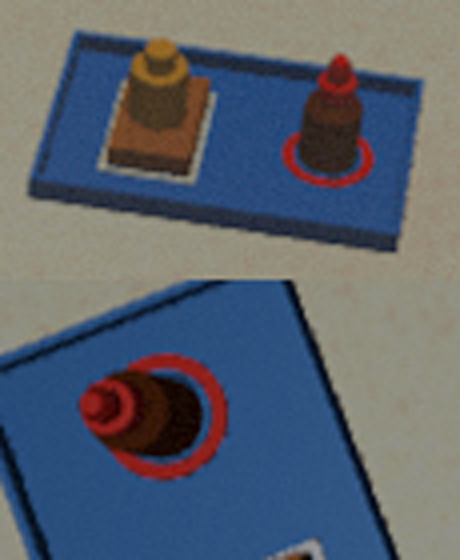

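The bottle stands upright inside the ring with even gaps: x 300–360 within the ring's 283–374 in the scene crop.

```bash
python3 -c "
from station import workorder; print(workorder.hand_in())"
```

```text
the job is handed in; nothing more can be done
None
```

Both kits are made up and handed in at about 30 s of the 125 s limit: the last camera check put every part on its mark (red bottle about 2 mm off-centre, the rest within about 1 mm), the green bottle and beaker were left where they stood, and the hand-in gave no verdict.

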